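Refit the drip-tray cover

TASK

The slatted steel cover of the coffee drip tray has come out: its front edge rides up on the tray's front rim. Slide it back so that its rear edge goes under the lip at the back of the tray and its front drops inside the rim, then press both front corners down past their stiff lugs until the cover lies level and flush, and feel that it is fully home by holding a steady fingertip push of about 20 N down on it for a full second. Be gentle: never push on the cover with more than 40 N, and do not knock or shift the cups and other things standing around.

Things in the scene. Friction and masses are not known exactly. Their poses are not given: they have to be found in the camera images.
- tray: Fixed black plastic drip tray, 190 (x) x 235 (y) mm. Origin: centre of its underside; +x points to its back, away from the robot, +y to its left. Recess: x -80 to +80 mm, y -102.5 to +102.5 mm. Tops of front and side rims at 39 mm; ledges under the cover's rear corners at 30 mm, worn rests under its front corners at 28.5 to 31 mm (hidden: feel for them).
- rim_front (a point): Middle of the front rim's inner top edge: tray frame (-80, 0, 39) mm. The rim is 12 mm thick, reaching forward to x = -92 mm
- lip_edge (a point): Middle of the lower front edge of the rear lip: tray frame (64, 0, 42) mm. The lip juts 16 mm forward from the rear wall (inner face x = 80 mm), its underside 42 mm and its top 47 mm above the counter. The cover's rear edge belongs under it
- catch_left (a point): Where the left rubber lug (12 x 18 mm, hidden under the cover) stands in the front corner when up: tray frame (-70, 80, 37.5) mm. It holds the cover's front 6 to 8 mm too high; pushed down through the cover with about 8 to 13 N it sinks until the cover sits, and stays down
- catch_right (a point): The same for the right lug: tray frame (-70, -80, 37.5) mm
- cover: Loose slatted steel plate, 156 (x) x 198 (y) x 9 mm, 0.3 to 0.65 kg. Origin: centre of its underside; z its normal, x and y as the tray's. At the start its rear edge is on the ledges, 22 to 34 mm short of the rear wall, its front edge on the front rim, overhanging it 6 to 18 mm. Seated: origin over the tray's centre, 30 mm above the counter, top at 39 mm (front 37.5 to 40).
- front_left (a point): Top of the cover's front edge near its left corner: cover frame (-78, +90, 9) mm
- front_right (a point): Top of the cover's front edge near its right corner: cover frame (-78, -90, 9) mm
- rear_mid (a point): Top of the cover's rear edge at the middle: cover frame (78, 0, 9) mm
- cup_a: White espresso cup, 62 mm across, 60 mm high, beside the tray; origin centre of its foot
- cup_b: Another such cup, behind the tray; origin centre of its foot
- tamper: Dark steel coffee tamper, 58 mm across, 82 mm high, standing beside the tray; origin centre of its foot
- jar: Amber honey jar with wooden cap, 72 mm across, 95 mm high, behind the tray; origin centre of its foot
- portafilter: Steel portafilter, bowl 66 mm across and 30 mm high with a dark wooden handle, 220 mm long in all, to the left; origin under the bowl, handle to its -x
- pitcher: Steel milk pitcher, 84 mm across, 100 mm high, to the right; origin centre of its foot
- spoon: Brass spoon, 140 mm long, lying to the right; origin under its middle

How it is judged (in metres and radians):
On the way:
1. the fingers push steadily on the cover with 15 to 25 N for 0.5 s while both its front corners and its rear edge are down (tops at most 41 mm above the counter) (contact force between the fingers and cover between 15 and 25 N and z of each of front_left, front_right, rear_mid in the frame of tray below 0.041 m), for 0.5 s.
At the end, for the whole second after the job is handed in: The cover lies at rest in the tray's recess, its origin within 5 mm of the tray's centre in the tray's x and y, both front corners and the rear edge with their tops at most 41 mm above the counter (seated 37.5 to 40), tilted less than 0.02 rad (z of each of front_left, front_right, rear_mid in the frame of tray below 0.041 m and x of cover in the frame of tray between -0.005 and 0.005 m and y of cover in the frame of tray between -0.005 and 0.005 m and angle between cover's own z axis and vertical below 0.02 rad and linear speed of cover below 0.01 m/s and angular speed of cover below 0.05 rad/s); the robot touches nothing.
It fails at once if the robot pushes on the cover with more than 40 N (contact force between any of the fingers, the arm and cover above 40 N).
It fails at once if a bystander is shifted more than 20 mm or tipped over (distance of any of cup_a, cup_b, tamper, jar, portafilter, pitcher, spoon from where it was at the start of the episode above 0.02 m or angle between any of cup_a, cup_b, tamper, jar, pitcher's own z axis and vertical above 0.4 rad).
It also fails if it takes over 61 s, if anything falls off the work surface, if the arm or the gripper's body presses on something with over 40 N, if the wrist force passes 120 N, or if a joint passes its speed limit or range.

ROBOT

A 6-joint arm with a two-finger parallel gripper is mounted at the origin on the work surface. World frame = base frame: x ahead of the robot, y to its left, z up, the work surface at z = 0. Lengths are in mm, angles in degrees, forces in N, time in s.
With the tool pointing down it reaches from about 350 to 975 mm from the base axis. Payload 4.9 kg.
Tool frame: the origin (TCP) lies midway between the tips of the shut fingers; the grasp point (between the pads) lies 19 mm behind it; z points along the fingers, y is the line along which they close (so a half turn about z gives the same grasp; the last joint's range is limited). The gripper opens to 85 mm and grips with 20 to 120 N. Pads are 22 mm wide; open, the fingers measure 114 mm over their backs; the gripper's body (76 mm by 85 mm) begins 54 mm behind the grasp point. The pads swing forward as they close: fully open they stand 13 mm farther back than shut.
Start: joints at [-78.266, 3.019, 92.412, -0, 84.569, -6.818], TCP at [198.851, -592.503, 231.304] pointing down, gripper open.
Joint ranges: [-172.51, 172.51], [-57.92, 126.97], [3.15, 148.05], [-58.71, 238.71], [5.1, 150.11], [-179.66, 179.66]. Speed limits (degrees/s): [147.25, 147.25, 180, 180, 180, 180].

INTERFACE

Orientations are given as a 3x3 rotation matrix whose columns are the frame's x, y, z axes.
In Python, from workcell import env gives the robot as it stands.
- The arm moves only by the tool apply_moves, never from a script. Its argument "rows" is a list that holds one entry, the list of rows, each a list of 5 numbers: the closure, from -1 (fully open) to 1 (shut), then the shift along the tool's x, y, z in mm, then the turn about the tool's z in rad. A call has 1 to 12 rows; each row shifts and turns the commanded pose from where the row before left it, along the tool's axes as they then stand; what a row does not reach is not made up. A row lasts 1/12 s, in which the tool goes at most 41.7 mm and 7.16 degrees, less where a joint would pass 70% of its speed; a pose out of reach is approached as far as the arm can. A call with a gripper value outside its range is refused whole. The fingers move at their own pace and stop on an object; the grip force is fixed at half the most. Time passes only in rows, so rows that do not move let the fingers close. It gives the time, the measured TCP pose, the force, the opening and the grip force at its end, in the units of the state.
- env.state(): the state, without advancing time (a new reading comes with each control period).
- env.camera(name): name is "scene" or "top"; returns a dict with "img" (400x640x3 uint8, red, green, blue), "camera_matrix" (3x3 intrinsics, pixels), "R" (3x3) and "t" (3): a world point X has camera coordinates R X + t. Camera axes: x right, y down, z forward; pixel columns grow to the right and rows downward; lengths in mm; the calibration is good to about 2 mm. A picture is of the moment at which its call begins. There is no depth.
- env.sign_off(): hands the job in; it is judged then, once.
The state is a dict: "time_s": time; "joints": joint angles; "qvel": joint speeds; "joint_torque": joint torques, N m; "tcp_pos": TCP position; "orientation": TCP orientation; "ft_force": force on the tool from outside, world axes, zero at the start; "wrist_torque": the same for the moment, N m; "gripper_width": opening from 0.0 (shut) to 1.0 (fully open); "grasp_force": force on a finger pad.
Only numpy, scipy, OpenCV 4.12 (cv2) and the standard library are available. Lean on these libraries where they do the work, as an engineer would, in place of code of your own. Each camera call takes 0.05 s, during which the arm holds its last target. There are 200 camera calls.

## Working session

There is one attempt and no reset: what is moved stays moved. The work goes in short steps, Python scripts to look and compute and a tool call to move; the robot and the scene stay as the last step left them, time stands still between calls to the robot, and variables do not carry over. Pictures are saved under pics/ and viewed, at most 10 in all, crops included, and the job is handed in when it is done.

Besides the shell and the picture viewer there is one more tool, called after "Request:" as name(argument=value, ...), one argument or row to a line, values as JSON. apply_moves: Moves the arm, as the interface text tells. Its arguments: {"type":"object","properties":{"rows":{"type":"array","items":{"type":"array","items":{"type":"array","items":{"type":"number"}}}}},"required":["rows"]}

```bash
mkdir -p pics
cat > h.py <<'E'
import numpy as np, cv2
from workcell import env
def snap(n,f):
    c=env.camera(n); cv2.imwrite(f,c['img'][:,:,::-1]); np.savez('cal_'+n,K=c['camera_matrix'],R=c['R'],t=c['t']); return c
def ray(n,uv,z):
    c=np.load('cal_'+n+'.npz'); K,R,t=c['K'],c['R'],np.ravel(c['t'])
    d=R.T@np.linalg.solve(K,[uv[0],uv[1],1.]); o=-R.T@t
    return o+d*(z-o[2])/d[2]
def proj(n,X):
    c=np.load('cal_'+n+'.npz'); p=c['K']@(c['R']@np.array(X,float)+np.ravel(c['t'])); return p[:2]/p[2]
E
python3 - <<'E'
from h import *
snap('top','pics/top0.png'); c=snap('scene','pics/sc0.png')
s=env.state(); print({k:np.round(v,2).tolist() for k,v in s.items()})
for n in('top','scene'): print(n,[ray(n,p,39).round() .tolist()for p in((0,0),(639,0),(0,399),(639,399))])
E
```

```text
{'time_s': 0.1, 'joints': [-78.27, 3.05, 92.48, -0.0, 84.57, -6.82], 'qvel': [0.12, 0.08, -0.19, -0.02, -0.07, 0.08], 'joint_torque': [0.0, -39.49, -37.14, -0.0, 0.0, 0.0], 'tcp_pos': [198.71, -591.99, 230.2], 'orientation': [[0.95, 0.32, -0.0], [0.32, -0.95, 0.0], [0.0, -0.0, -1.0]], 'ft_force': [-0.12, 0.36, -0.67], 'wrist_torque': [-0.04, 0.03, 0.06], 'grasp_force': 0.0, 'gripper_width': 1.0}
top [[1264.0, 1044.0, 39.0], [1261.0, -1128.0, 39.0], [-41.0, 969.0, 39.0], [-58.0, -1033.0, 39.0]]
scene [[-6821.0, -4692.0, 39.0], [-4181.0, 6019.0, 39.0], [1125.0, -791.0, 39.0], [1349.0, 448.0, 39.0]]
```

View pics/top0.png

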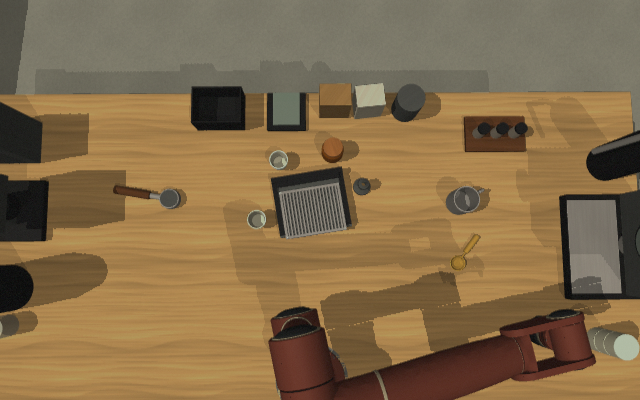

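View pics/sc0.png

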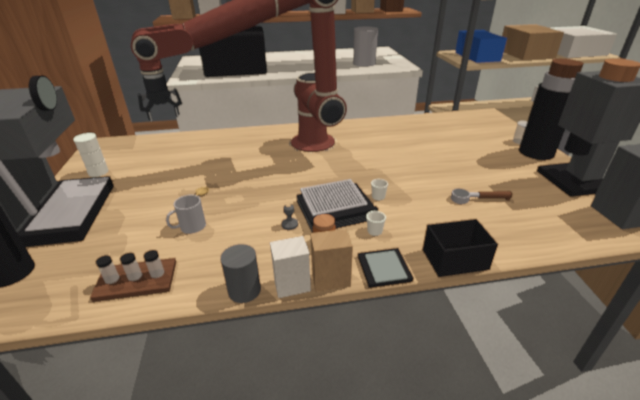

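The top view shows the tray at about u 272–355, v 168–240. A cup sits on its left at (257,219), the tamper on its right at (362,186), and a cup and the jar behind it. I'll enlarge both views.

Run:
```python
import cv2
a=cv2.imread('pics/top0.png')[140:260,240:390]; cv2.imwrite('pics/top0c.png',cv2.resize(a,None,fx=5,fy=5,interpolation=cv2.INTER_CUBIC))
a=cv2.imread('pics/sc0.png')[165:250,270:400]; cv2.imwrite('pics/sc0c.png',cv2.resize(a,None,fx=6,fy=6,interpolation=cv2.INTER_CUBIC))
```

```text
(no output)
```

View pics/top0c.png

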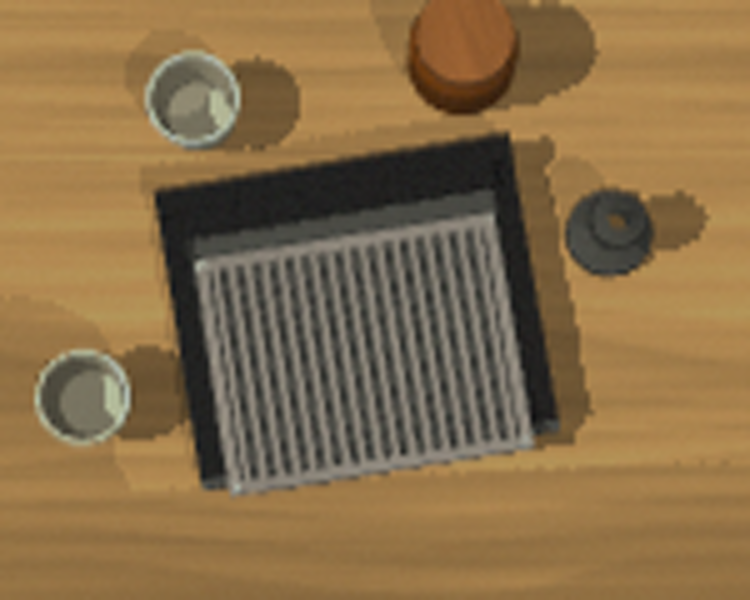

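View pics/sc0c.png

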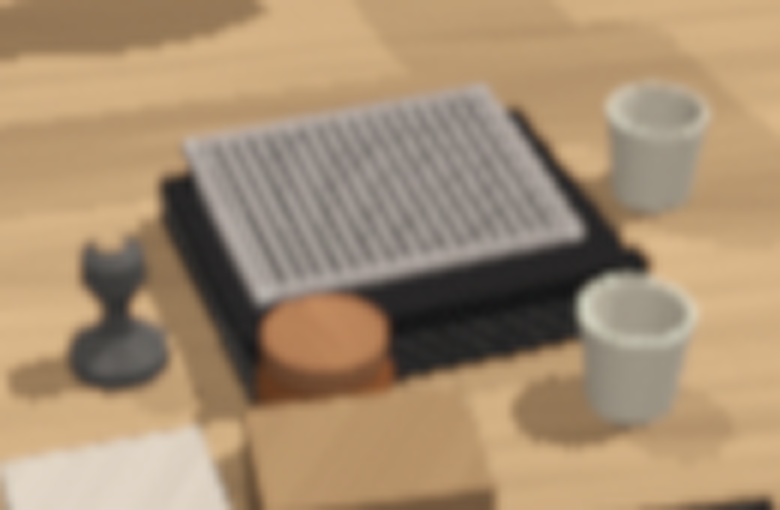

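The crops are clear. In the enlarged top crop the tray corners are at (156,192), (509,134), (556,428) and (205,488). The cover corners are at (197,262), (495,212), (532,443) and (233,493). The cover is nearly parallel to the tray and overhangs the front rim. Next I'll fit the poses.

```bash
cat > fit.py <<'E'
from h import *
from scipy.optimize import least_squares
px=lambda p:((p[0]+.5)/5-.5+240,(p[1]+.5)/5-.5+140)
def fit(P,L,name='top'):
    P=np.array(P); 
    def f(q):
        c,s=np.cos(q[2]),np.sin(q[2])
        return np.ravel([proj(name,(q[0]+c*x-s*y,q[1]+s*x+c*y,z))-p for (x,y,z),p in zip(L,P)])
    r=least_squares(f,[650,0,.1],x_scale=[1,1,.01]); return r.x,r.fun.round(2)
E
python3 - <<'E'
from fit import *
T,e=fit([px(p) for p in((156,192),(509,134),(556,428),(205,488))],[(95,117.5,47),(95,-117.5,47),(-95,-117.5,39),(-95,117.5,39)])
print('tray',T[:2].round(1),np.degrees(T[2]).round(2),e)
C,e=fit([px(p) for p in((197,262),(495,212),(532,443),(233,493))],[(78,99,39),(78,-99,39),(-78,-99,50),(-78,99,50)])
print('cover',C[:2].round(1),np.degrees(C[2]).round(2),e)
c,s=np.cos(T[2]),np.sin(T[2]); d=C[:2]-T[:2]; print('rel',c*d[0]+s*d[1],-s*d[0]+c*d[1])
for n,p,z in(('cupa',(83,397),60),('cupb',(193,100),60),('tamper',(610,232),10),('jar',(464,40),95)):
    w=ray('top',px(p),z); d=w[:2]-T[:2]; print(n,w.round(),(c*d[0]+s*d[1]).round(),(-s*d[0]+c*d[1]).round())
R=env.state()['orientation']; print(R.round(4))
E
```

```text
tray [572.6  -2.8] 9.13 [-0.24  0.73  0.27  0.69  0.66 -0.67 -0.69 -0.74]
cover [545.3  -7.6] 8.99 [-0.33 -0.54 -0.13 -0.22  0.7   0.38 -0.25  0.36]
rel -27.694561313902927 -0.3915560570920018
cupa [516. 173.  60.] -28.0 182.0
cupb [708. 103.  60.] 151.0 83.0
tamper [ 628. -171.   10.] 28.0 -175.0
jar [740. -72.  95.] 154.0 -95.0
[[ 9.481e-01  3.181e-01 -4.000e-04]
 [ 3.181e-01 -9.481e-01  1.800e-03]
 [ 2.000e-04 -1.800e-03 -1.000e+00]]
```

Request:
apply_moves(
  rows=[
    [[-1,0,0,0,0.082],[-1,0,0,0,0.082],[-1,14,-22,0,0],[-1,14,-22,0,0],[-1,14,-22,0,0],[-1,14,-22,0,0],[-1,14,-22,0,0],[-1,14,-22,0,0],[-1,14,-22,0,0],[-1,14,-22,0,0],[-1,14,-22,0,0],[-1,14,-22,0,0]],
  ],
)

```text
time_s: 1.1
tcp_pos: [302.2, -351.6, 230.8]
orientation: [[0.987, 0.159, -0.0], [0.159, -0.987, 0.001], [-0.0, -0.001, -1.0]]
ft_force: [1.0, 0.3, -0.1]
gripper_width: 1.0
grasp_force: 0.0
```

Request:
apply_moves(
  rows=[
    [[-1,14,-22,0,0],[-1,14,-22,0,0],[-1,14,-22,0,0],[-1,14,-22,0,0],[-1,14,-22,0,0],[-1,14,-22,0,0],[-1,14,-22,0,0],[-1,14,-22,0,0],[-1,14,-22,0,0],[-1,14,-22,0,0],[-1,10,-22,0,0],[-1,0,0,0,0]],
  ],
)

```text
time_s: 2.1
tcp_pos: [412.0, -87.2, 230.8]
orientation: [[0.987, 0.164, -0.0], [0.164, -0.987, 0.002], [-0.0, -0.002, -1.0]]
ft_force: [0.7, 0.2, -1.3]
gripper_width: 1.002
grasp_force: 0.0
```

```bash
cat > rel.py <<'E'
from h import *
T=(572.6,-2.8,np.radians(9.13)); s=env.state(); p=s['tcp_pos']; R=s['orientation']
c,si=np.cos(T[2]),np.sin(T[2]); M=np.array([[c,si,0],[-si,c,0],[0,0,1]])
print('t',round(s['time_s'],2),'tcp world',p.round(1),'in tray',(M@(p-[T[0],T[1],0])).round(2),'F tray',(M@s['ft_force']).round(2),'yaw',np.degrees(np.arctan2(R[1,0],R[0,0])).round(2),'tilt',R[:2,2].round(4),'w',s['gripper_width'])
E
python3 rel.py
```

```text
t 2.1 tcp world [412.  -87.2 230.8] in tray [-171.94  -57.82  230.81] F tray [ 0.75  0.04 -1.31] yaw 9.42 tilt [-0.0004  0.0018] w 1.0015208084144205
```

Request:
apply_moves(
  rows=[
    [[-1,6,-10,15,0.005],[-1,6,-10,15,0],[-1,6,-10,15,0],[-1,6,-10,15,0],[-1,6,-10,15,0],[-1,6,-8,15,0],[-1,0,0,25,0],[-1,0,0,25,0],[-1,0,0,20,0],[-1,0,0,10,0],[-1,0,0,0,0],[-1,0,0,0,0]],
  ],
)

```text
time_s: 3.1
tcp_pos: [438.1, -27.7, 61.3]
orientation: [[0.988, 0.154, -0.001], [0.154, -0.988, 0.0], [-0.001, -0.0, -1.0]]
ft_force: [-0.3, -0.3, -1.1]
gripper_width: 1.0
grasp_force: 0.0
```

Run:
```python
import rel
from h import *
snap('top','pics/t1.png'); c=snap('scene','pics/s1.png')
a=cv2.imread('pics/t1.png')[140:260,240:390]; b=cv2.imread('pics/s1.png')[120:240,270:420]
cv2.imwrite('pics/b1.png',cv2.resize(np.vstack([a[:, :150],b]),None,fx=2.5,fy=2.5,interpolation=cv2.INTER_CUBIC))
```

```text
t 3.1 tcp world [438.1 -27.7  61.3] in tray [-136.8    -3.24   61.3 ] F tray [-0.35 -0.28 -1.14] yaw 8.84 tilt [-0.0008  0.0001] w 0.9998880878533698
```

View pics/b1.png

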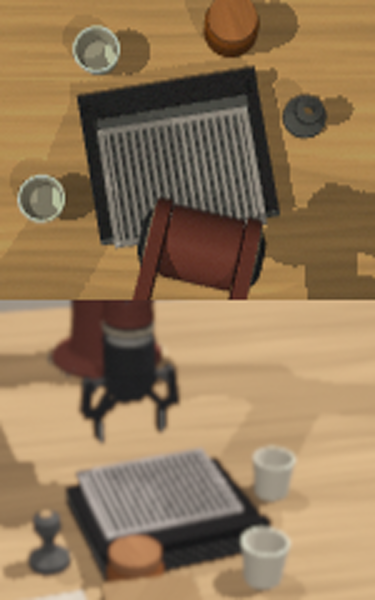

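The view shows the open gripper in front of the cover, clear of everything. Next I lower it and make contact.

Request:
apply_moves(
  rows=[
    [[-1,0,-1.5,8,-0.005],[-1,0,-1.5,8,0],[-1,0,0,8,0],[-1,0,0,7,0],[-1,3,0,0,0],[-1,3,0,0,0],[-1,3,0,0,0],[-1,3,0,0,0],[-1,1,0,0,0],[-1,0,0,0,0]],
  ],
)

```text
time_s: 4.03
tcp_pos: [451.3, -22.4, 30.8]
orientation: [[0.987, 0.159, 0.001], [0.159, -0.987, -0.0], [0.001, 0.0, -1.0]]
ft_force: [-0.6, 0.3, 1.0]
gripper_width: 1.001
grasp_force: 0.0
```

Request:
apply_moves(
  rows=[
    [[-1,1.5,0,0,0],[-1,1.5,0,0,0],[-1,1.5,0,0,0],[-1,0,0,0,0]],
  ],
)

```text
time_s: 4.37
tcp_pos: [454.6, -21.7, 30.2]
orientation: [[0.987, 0.159, -0.002], [0.159, -0.987, -0.0], [-0.002, 0.0, -1.0]]
ft_force: [-2.8, -0.1, 1.8]
gripper_width: 0.998
grasp_force: 1.7
```

```bash
python3 rel.py
```

```text
t 4.37 tcp world [454.6 -21.7  30.2] in tray [-1.1955e+02  4.0000e-02  3.0240e+01] F tray [-2.8   0.32  1.78] yaw 9.15 tilt [-0.0017 -0.0003] w 0.9983774672417115
```

Request:
apply_moves(
  rows=[
    [[-1,1.5,0,0,0],[-1,1.5,0,0,0],[-1,1.5,0,0,0],[-1,0,0,0,0]],
  ],
)

```text
time_s: 4.7
tcp_pos: [459.4, -20.8, 30.0]
orientation: [[0.987, 0.159, -0.0], [0.159, -0.987, 0.0], [-0.0, -0.0, -1.0]]
ft_force: [-2.0, 0.4, 0.9]
gripper_width: 0.999
grasp_force: 1.2
```

Request:
apply_moves(
  rows=[
    [[-1,1.5,0,0,0],[-1,1.5,0,0,0],[-1,1.5,0,0,0],[-1,1.5,0,0,0]],
  ],
)

```text
time_s: 5.03
tcp_pos: [465.3, -19.8, 29.9]
orientation: [[0.987, 0.159, -0.001], [0.159, -0.987, 0.0], [-0.0, -0.0, -1.0]]
ft_force: [-2.9, -0.6, -1.8]
gripper_width: 1.003
grasp_force: 1.2
```

```bash
python3 rel.py
```

```text
t 5.03 tcp world [465.3 -19.8  29.9] in tray [-108.68    0.28   29.92] F tray [-2.97 -0.11 -1.81] yaw 9.16 tilt [-0.0005  0.0004] w 1.0027521721081607
```

Request:
apply_moves(
  rows=[
    [[-1,1.5,0,0,0],[-1,1.5,0,0,0],[-1,1.5,0,0,0],[-1,1.5,0,0,0]],
  ],
)

```text
time_s: 5.37
tcp_pos: [471.5, -18.9, 30.3]
orientation: [[0.987, 0.159, 0.0], [0.159, -0.987, 0.0], [0.0, -0.0, -1.0]]
ft_force: [-2.3, -0.5, -1.9]
gripper_width: 0.998
grasp_force: 1.2
```

Request:
apply_moves(
  rows=[
    [[-1,1.5,0,0,0],[-1,1.5,0,0,0],[-1,1.5,0,0,0],[-1,1,0,0,0],[-1,0,0,0,0]],
  ],
)

```text
time_s: 5.78
tcp_pos: [477.1, -18.1, 30.4]
orientation: [[0.987, 0.159, 0.001], [0.159, -0.987, 0.0], [0.001, 0.0, -1.0]]
ft_force: [-1.8, 0.8, -2.6]
gripper_width: 1.001
grasp_force: 0.8
```

Run:
```python
import rel
from h import *
snap('top','pics/t2.png'); c=snap('scene','pics/s2.png')
a=cv2.imread('pics/t2.png')[150:250,260:360]; b=cv2.imread('pics/s2.png')[160:240,285:385]
cv2.imwrite('pics/b2.png',cv2.resize(np.vstack([a,b]),None,fx=3.3,fy=3.3,interpolation=cv2.INTER_CUBIC))
```

```text
t 5.78 tcp world [477.1 -18.1  30.4] in tray [-9.671e+01  5.000e-02  3.042e+01] F tray [-1.66  1.09 -2.65] yaw 9.16 tilt [0.0005 0.    ] w 1.0006887120261616
```

View pics/b2.png

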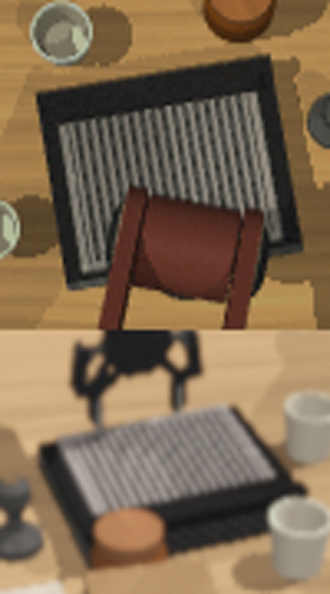

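The cover has moved squarely and its rear strip is reaching the lip. The front edge is still on the rim, so I'll keep pushing in small steps.

Request:
apply_moves(
  rows=[
    [[-1,1,0,0,0],[-1,1,0,0,0],[-1,1,0,0,0],[-1,0,0,0,0]],
  ],
)

```text
time_s: 6.22
tcp_pos: [479.9, -17.6, 30.4]
orientation: [[0.987, 0.159, 0.0], [0.159, -0.987, -0.0], [0.0, 0.0, -1.0]]
ft_force: [-2.3, -0.5, -0.5]
gripper_width: 0.996
grasp_force: 1.1
```

Request:
apply_moves(
  rows=[
    [[-1,1,0,0,0],[-1,1,0,0,0],[-1,0,0,0,0]],
  ],
)

```text
time_s: 6.47
tcp_pos: [482.1, -17.3, 30.4]
orientation: [[0.987, 0.159, 0.001], [0.159, -0.987, 0.0], [0.001, 0.0, -1.0]]
ft_force: [-2.2, 0.1, -1.1]
gripper_width: 1.003
grasp_force: 1.1
```

```bash
python3 rel.py
```

```text
t 6.47 tcp world [482.1 -17.3  30.4] in tray [-9.165e+01  4.000e-02  3.042e+01] F tray [-2.15  0.44 -1.13] yaw 9.15 tilt [0.0008 0.0001] w 1.0025285461557372
```

Request:
apply_moves(
  rows=[
    [[-1,1,0,0,0],[-1,0.5,0,0,0],[-1,0,0,0,0]],
  ],
)

```text
time_s: 6.72
tcp_pos: [483.4, -17.1, 30.4]
orientation: [[0.987, 0.159, 0.0], [0.159, -0.987, -0.0], [0.0, 0.0, -1.0]]
ft_force: [-2.3, -0.5, -0.6]
gripper_width: 0.997
grasp_force: 1.2
```

Request:
apply_moves(
  rows=[
    [[-1,1,0,0,0],[-1,0.5,0,0,0],[-1,0,0,0,0]],
  ],
)

```text
time_s: 6.97
tcp_pos: [484.7, -16.8, 30.3]
orientation: [[0.987, 0.159, 0.0], [0.159, -0.987, 0.0], [0.0, -0.0, -1.0]]
ft_force: [-2.4, 0.1, -1.1]
gripper_width: 0.994
grasp_force: 1.2
```

```bash
python3 rel.py
```

```text
t 6.97 tcp world [484.7 -16.8  30.3] in tray [-88.96   0.1   30.29] F tray [-2.39  0.47 -1.12] yaw 9.16 tilt [0.0001 0.    ] w 0.9939703347249943
```

Request:
apply_moves(
  rows=[
    [[-1,0.7,0,0,0],[-1,0.7,0,0,0],[-1,0,0,0,0]],
  ],
)

```text
time_s: 7.22
tcp_pos: [485.6, -16.6, 30.1]
orientation: [[0.987, 0.159, -0.001], [0.159, -0.987, 0.0], [-0.001, -0.0, -1.0]]
ft_force: [-4.6, -1.4, 0.1]
gripper_width: 1.001
grasp_force: 2.3
```

Run:
```python
import rel
from h import *
snap('top','pics/t3.png'); c=snap('scene','pics/s3.png')
a=cv2.imread('pics/t3.png')[155:250,262:362]; b=cv2.imread('pics/s3.png')[170:235,290:390]
cv2.imwrite('pics/b3.png',cv2.resize(np.vstack([a,b]),None,fx=3.7,fy=3.7,interpolation=cv2.INTER_CUBIC))
```

```text
t 7.22 tcp world [485.6 -16.6  30.1] in tray [-88.06   0.19  30.12] F tray [-4.82 -0.69  0.09] yaw 9.16 tilt [-0.0013  0.    ] w 1.000961346175353
```

View pics/b3.png

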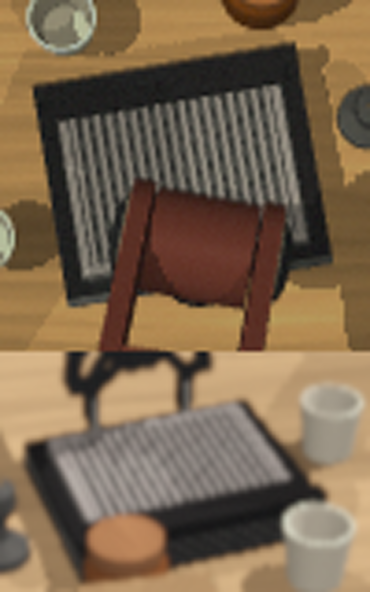

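The rear edge is now under the lip. The front rim shows clear ahead of the cover's front edge at about (75,285). I'll confirm contact with the rear wall.

Request:
apply_moves(
  rows=[
    [[-1,0.6,0,0,0],[-1,0,0,0,0],[-1,0,0,0,0]],
  ],
)

```text
time_s: 7.57
tcp_pos: [485.8, -16.6, 30.1]
orientation: [[0.987, 0.159, -0.002], [0.159, -0.987, -0.0], [-0.002, -0.0, -1.0]]
ft_force: [-7.0, -0.6, 1.7]
gripper_width: 1.001
grasp_force: 3.4
```

```bash
python3 rel.py
```

```text
t 7.57 tcp world [485.8 -16.6  30.1] in tray [-87.92   0.18  30.06] F tray [-7.    0.51  1.72] yaw 9.16 tilt [-0.0023 -0.0001] w 1.001429538426591
```

Force keeps rising while the motion has stopped, so the cover is against the rear wall. I'll back off, lift, shut the fingers and go over the left lug.

Request:
apply_moves(
  rows=[
    [[-1,-6,0,0,0],[-1,-8,0,0,0],[-1,-6,0,0,0],[-1,0,0,-15,0],[1,0,0,-18,0],[1,0,0,-18,0],[1,8,-16,0,0],[1,8,-16,0,0],[1,8,-16,0,0],[1,8,-16,0,0],[1,8,-16,0,0],[1,0,0,0,0]],
  ],
)

```text
time_s: 8.57
tcp_pos: [494.4, 67.6, 82.0]
orientation: [[0.987, 0.161, 0.003], [0.161, -0.987, 0.001], [0.003, -0.001, -1.0]]
ft_force: [0.6, -0.3, -0.0]
gripper_width: 0.001
grasp_force: 0.0
```

Request:
apply_moves(
  rows=[
    [[1,0,0,0,0],[1,0,0,0,0],[1,0,0,0,0],[1,0,0,0,0]],
  ],
)

```text
time_s: 8.9
tcp_pos: [493.5, 64.9, 81.3]
orientation: [[0.987, 0.158, 0.0], [0.158, -0.987, -0.0], [0.0, 0.0, -1.0]]
ft_force: [0.6, -0.2, -1.0]
gripper_width: 0.001
grasp_force: 0.0
```

Run:
```python
import rel
from h import *
snap('top','pics/t4.png'); c=snap('scene','pics/s4.png')
a=cv2.imread('pics/t4.png')[155:250,262:362]; b=cv2.imread('pics/s4.png')[160:235,290:390]
cv2.imwrite('pics/b4.png',cv2.resize(np.vstack([a,b]),None,fx=3.5,fy=3.5,interpolation=cv2.INTER_CUBIC))
```

```text
t 8.9 tcp world [493.5  64.9  81.3] in tray [-67.37  79.41  81.33] F tray [ 0.59 -0.27 -0.99] yaw 9.09 tilt [ 0.0002 -0.0001] w 0.001013822803212183
```

View pics/b4.png

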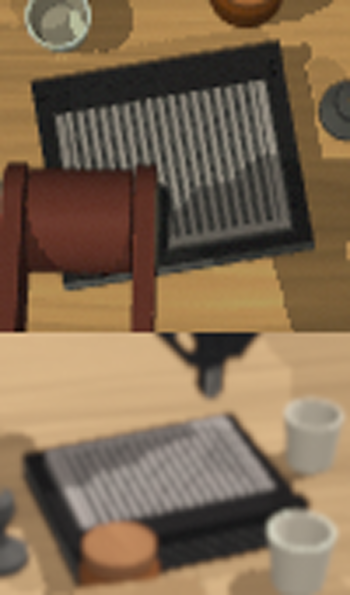

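The cover's front is inside the rim and the rim strip shows all along, at (170,248) to (310,245). Now I press the left corner.

Request:
apply_moves(
  rows=[
    [[1,0,0,10,0],[1,0,0,10,0],[1,0,0,8,0],[1,0,0,3,0],[1,0,0,1,0],[1,0,0,0,0]],
  ],
)

```text
time_s: 9.5
tcp_pos: [493.1, 65.7, 48.5]
orientation: [[0.987, 0.159, -0.001], [0.159, -0.987, 0.0], [-0.001, -0.0, -1.0]]
ft_force: [-0.1, -0.7, 0.5]
gripper_width: -0.003
grasp_force: 0.0
```

Request:
apply_moves(
  rows=[
    [[1,0,0,1,0],[1,0,0,1,0],[1,0,0,1,0],[1,0,0,0,0]],
  ],
)

```text
time_s: 9.83
tcp_pos: [494.0, 65.6, 46.7]
orientation: [[0.987, 0.159, 0.001], [0.159, -0.987, -0.0], [0.001, 0.0, -1.0]]
ft_force: [0.8, -0.3, 1.0]
gripper_width: 0.002
grasp_force: 0.2
```

Request:
apply_moves(
  rows=[
    [[1,0,0,1,0],[1,0,0,0.5,0],[1,0,0,0,0]],
  ],
)

```text
time_s: 10.08
tcp_pos: [494.1, 65.7, 45.8]
orientation: [[0.987, 0.159, 0.0], [0.159, -0.987, 0.0], [0.0, 0.0, -1.0]]
ft_force: [-2.3, 0.2, 5.7]
gripper_width: 0.004
grasp_force: 2.7
```

Request:
apply_moves(
  rows=[
    [[1,0,0,0.6,0],[1,0,0,0.6,0],[1,0,0,0,0]],
  ],
)

```text
time_s: 10.33
tcp_pos: [494.0, 65.7, 44.7]
orientation: [[0.987, 0.159, 0.0], [0.159, -0.987, 0.0], [0.0, -0.0, -1.0]]
ft_force: [-2.0, -0.7, 6.2]
gripper_width: -0.003
grasp_force: 3.2
```

Request:
apply_moves(
  rows=[
    [[1,0,0,0.6,0],[1,0,0,0.6,0],[1,0,0,0,0]],
  ],
)

```text
time_s: 10.58
tcp_pos: [493.9, 65.7, 43.6]
orientation: [[0.987, 0.159, -0.0], [0.159, -0.987, 0.0], [-0.0, -0.0, -1.0]]
ft_force: [-3.6, -0.0, 6.8]
gripper_width: 0.001
grasp_force: 3.6
```

Request:
apply_moves(
  rows=[
    [[1,0,0,0.6,0],[1,0,0,0.6,0],[1,0,0,0,0]],
  ],
)

```text
time_s: 10.83
tcp_pos: [493.9, 65.7, 42.7]
orientation: [[0.987, 0.159, -0.0], [0.159, -0.987, 0.0], [-0.0, -0.0, -1.0]]
ft_force: [-4.1, -0.2, 9.4]
gripper_width: -0.001
grasp_force: 4.8
```

Sinking smoothly at 6–9 N, so I continue.

Request:
apply_moves(
  rows=[
    [[1,0,0,0.6,0],[1,0,0,0.6,0],[1,0,0,0,0]],
  ],
)

```text
time_s: 11.08
tcp_pos: [493.8, 65.7, 41.5]
orientation: [[0.987, 0.159, -0.001], [0.159, -0.987, -0.0], [-0.001, -0.0, -1.0]]
ft_force: [-5.4, 1.0, 9.6]
gripper_width: 0.001
grasp_force: 5.0
```

Request:
apply_moves(
  rows=[
    [[1,0,0,0.6,0],[1,0,0,0.6,0],[1,0,0,0,0]],
  ],
)

```text
time_s: 11.33
tcp_pos: [493.8, 65.7, 40.3]
orientation: [[0.987, 0.159, -0.001], [0.159, -0.987, -0.0], [-0.001, -0.0, -1.0]]
ft_force: [-4.2, 0.5, 10.2]
gripper_width: 0.001
grasp_force: 5.2
```

Request:
apply_moves(
  rows=[
    [[1,0,0,0.6,0],[1,0,0,0.6,0],[1,0,0,0,0]],
  ],
)

```text
time_s: 11.58
tcp_pos: [493.7, 65.7, 39.4]
orientation: [[0.987, 0.159, -0.001], [0.159, -0.987, -0.0], [-0.001, -0.0, -1.0]]
ft_force: [-6.9, -0.6, 11.8]
gripper_width: 0.003
grasp_force: 6.4
```

Request:
apply_moves(
  rows=[
    [[1,0,0,0.6,0],[1,0,0,0.6,0],[1,0,0,0,0]],
  ],
)

```text
time_s: 11.83
tcp_pos: [493.8, 65.7, 39.3]
orientation: [[0.987, 0.159, -0.002], [0.159, -0.987, -0.0], [-0.002, -0.0, -1.0]]
ft_force: [-10.8, -0.3, 21.1]
gripper_width: -0.001
grasp_force: 10.2
```

Request:
apply_moves(
  rows=[
    [[1,0,0,0.6,0],[1,0,0,0.6,0],[1,0,0,0,0]],
  ],
)

```text
time_s: 12.08
tcp_pos: [493.8, 65.7, 39.2]
orientation: [[0.987, 0.16, -0.003], [0.16, -0.987, -0.0], [-0.003, -0.0, -1.0]]
ft_force: [-14.5, -0.1, 27.7]
gripper_width: 0.002
grasp_force: 13.9
```

The left corner is seated: a hard stop at 39.2 mm. Lift and go over to the right lug.

Request:
apply_moves(
  rows=[
    [[1,0,0,-5,0],[1,0,0,-10,0],[1,0,0,-10,0],[1,0,20,0,0],[1,0,20,0,0],[1,0,20,0,0],[1,0,20,0,0],[1,0,20,0,0],[1,0,20,0,0],[1,0,20,0,0],[1,0,19,0,0],[1,0,0,0,0]],
  ],
)

```text
time_s: 13.08
tcp_pos: [519.8, -94.2, 61.1]
orientation: [[0.988, 0.156, 0.002], [0.156, -0.988, -0.002], [0.001, 0.002, -1.0]]
ft_force: [0.5, 0.5, -0.0]
gripper_width: -0.001
grasp_force: 0.0
```

Request:
apply_moves(
  rows=[
    [[1,0,0,4,0],[1,0,0,4,0],[1,0,0,0,0],[1,0,0,0,0]],
  ],
)

```text
time_s: 13.42
tcp_pos: [518.2, -90.3, 51.4]
orientation: [[0.987, 0.16, -0.001], [0.16, -0.987, 0.001], [-0.001, -0.001, -1.0]]
ft_force: [0.9, 0.1, 0.1]
gripper_width: -0.002
grasp_force: 0.0
```

```bash
python3 rel.py
```

```text
t 13.42 tcp world [518.2 -90.3  51.4] in tray [-67.57 -77.78  51.45] F tray [0.91 0.01 0.08] yaw 9.22 tilt [-0.0015  0.0006] w -0.0018326902779321763
```

Request:
apply_moves(
  rows=[
    [[1,0,2,1.5,0],[1,0,0,1.5,0],[1,0,0,1,0],[1,0,0,0.6,0],[1,0,0,0,0]],
  ],
)

```text
time_s: 13.83
tcp_pos: [519.1, -93.2, 47.4]
orientation: [[0.987, 0.159, -0.0], [0.159, -0.987, 0.0], [-0.0, -0.0, -1.0]]
ft_force: [0.4, -1.1, -0.0]
gripper_width: 0.0
grasp_force: 0.0
```

Request:
apply_moves(
  rows=[
    [[1,0,0,0.6,0],[1,0,0,0.6,0],[1,0,0,0.6,0],[1,0,0,0,0]],
  ],
)

```text
time_s: 14.17
tcp_pos: [519.2, -93.3, 45.7]
orientation: [[0.987, 0.159, -0.0], [0.159, -0.987, 0.0], [-0.0, -0.0, -1.0]]
ft_force: [-0.3, 0.5, -1.3]
gripper_width: 0.005
grasp_force: 0.0
```

Request:
apply_moves(
  rows=[
    [[1,0,0,0.6,0],[1,0,0,0.6,0],[1,0,0,0.6,0],[1,0,0,0,0]],
  ],
)

```text
time_s: 14.5
tcp_pos: [519.1, -93.3, 43.8]
orientation: [[0.987, 0.159, -0.0], [0.159, -0.987, 0.0], [-0.0, -0.0, -1.0]]
ft_force: [-0.2, -1.0, 0.6]
gripper_width: -0.0
grasp_force: 0.0
```

Request:
apply_moves(
  rows=[
    [[1,0,0,0.6,0],[1,0,0,0.6,0],[1,0,0,0,0]],
  ],
)

```text
time_s: 14.75
tcp_pos: [519.2, -93.3, 42.7]
orientation: [[0.987, 0.159, -0.0], [0.159, -0.987, 0.0], [-0.0, -0.0, -1.0]]
ft_force: [-0.3, -1.0, -0.3]
gripper_width: 0.002
grasp_force: 0.0
```

Request:
apply_moves(
  rows=[
    [[1,0,0,0.6,0],[1,0,0,0.6,0],[1,0,0,0,0]],
  ],
)

```text
time_s: 15.0
tcp_pos: [519.4, -93.3, 41.8]
orientation: [[0.987, 0.159, 0.0], [0.159, -0.987, -0.0], [0.0, 0.0, -1.0]]
ft_force: [-0.9, 0.5, 0.9]
gripper_width: -0.004
grasp_force: 0.6
```

Request:
apply_moves(
  rows=[
    [[1,0,0,0.6,0],[1,0,0,0.6,0],[1,0,0,0,0]],
  ],
)

```text
time_s: 15.25
tcp_pos: [519.3, -93.4, 40.6]
orientation: [[0.987, 0.159, -0.0], [0.159, -0.987, -0.0], [-0.0, 0.0, -1.0]]
ft_force: [-2.3, 0.6, 3.7]
gripper_width: -0.002
grasp_force: 2.0
```

Request:
apply_moves(
  rows=[
    [[1,0,0,0.6,0],[1,0,0,0.6,0],[1,0,0,0,0]],
  ],
)

```text
time_s: 15.5
tcp_pos: [519.2, -93.4, 39.2]
orientation: [[0.987, 0.159, -0.0], [0.159, -0.987, -0.0], [-0.0, 0.0, -1.0]]
ft_force: [-2.4, 0.9, 4.7]
gripper_width: -0.0
grasp_force: 2.3
```

Request:
apply_moves(
  rows=[
    [[1,0,0,0.6,0],[1,0,0,0.6,0],[1,0,0,0,0]],
  ],
)

```text
time_s: 15.75
tcp_pos: [519.2, -93.4, 38.6]
orientation: [[0.987, 0.159, -0.001], [0.159, -0.987, -0.0], [-0.001, 0.0, -1.0]]
ft_force: [-5.0, 0.0, 8.4]
gripper_width: -0.0
grasp_force: 4.2
```

Request:
apply_moves(
  rows=[
    [[1,0,0,0.6,0],[1,0,0,0.6,0],[1,0,0,0,0]],
  ],
)

```text
time_s: 16.0
tcp_pos: [519.2, -93.5, 38.1]
orientation: [[0.987, 0.159, -0.001], [0.159, -0.987, -0.0], [-0.001, -0.0, -1.0]]
ft_force: [-6.3, 0.5, 13.0]
gripper_width: -0.003
grasp_force: 6.4
```

Request:
apply_moves(
  rows=[
    [[1,0,0,0.6,0],[1,0,0,0.6,0],[1,0,0,0,0]],
  ],
)

```text
time_s: 16.25
tcp_pos: [519.2, -93.5, 38.0]
orientation: [[0.987, 0.159, -0.002], [0.159, -0.987, 0.0], [-0.002, -0.0, -1.0]]
ft_force: [-10.3, 2.1, 19.6]
gripper_width: 0.002
grasp_force: 9.9
```

Request:
apply_moves(
  rows=[
    [[1,0,0,0.6,0],[1,0,0,0.6,0],[1,0,0,0,0]],
  ],
)

```text
time_s: 16.5
tcp_pos: [519.3, -93.5, 37.9]
orientation: [[0.987, 0.159, -0.003], [0.159, -0.987, 0.0], [-0.003, -0.001, -1.0]]
ft_force: [-14.8, 3.1, 27.0]
gripper_width: -0.0
grasp_force: 13.4
```

```bash
python3 rel.py
```

```text
t 16.5 tcp world [519.3 -93.5  37.9] in tray [-67.04 -81.11  37.88] F tray [-14.1    5.42  26.99] yaw 9.18 tilt [-0.0026  0.0001] w -0.00010646442716101282
```

The right corner is seated at 37.9 mm. I'll re-feel the left corner to check that it did not rise.

Request:
apply_moves(
  rows=[
    [[1,0,0,-5,0],[1,0,0,-5,0],[1,0,0,-5,0],[1,0,-20,0,0],[1,0,-20,0,0],[1,0,-20,0,0],[1,0,-20,0,0],[1,0,-20,0,0],[1,0,-20,0,0],[1,0,-20,0,0],[1,0,-20,0,0],[1,0,0,0,0]],
  ],
)

```text
time_s: 17.5
tcp_pos: [492.8, 67.1, 48.8]
orientation: [[0.987, 0.162, -0.001], [0.162, -0.987, 0.001], [-0.001, -0.001, -1.0]]
ft_force: [-0.6, 0.0, 0.1]
gripper_width: -0.001
grasp_force: 0.0
```

Request:
apply_moves(
  rows=[
    [[1,0,0,1,0],[1,0,0,1,0],[1,0,0,0,0]],
  ],
)

```text
time_s: 17.75
tcp_pos: [493.8, 63.9, 47.0]
orientation: [[0.987, 0.158, -0.0], [0.158, -0.987, -0.0], [-0.0, 0.0, -1.0]]
ft_force: [-0.1, 0.0, -0.3]
gripper_width: -0.0
grasp_force: 0.0
```

Request:
apply_moves(
  rows=[
    [[1,0,0,1,0],[1,0,0,0.5,0],[1,0,0,0,0]],
  ],
)

```text
time_s: 18.0
tcp_pos: [493.8, 64.1, 45.7]
orientation: [[0.987, 0.158, -0.0], [0.158, -0.987, -0.0], [-0.0, -0.0, -1.0]]
ft_force: [0.0, 0.2, 0.0]
gripper_width: -0.001
grasp_force: 0.0
```

Request:
apply_moves(
  rows=[
    [[1,0,0,1,0],[1,0,0,1,0],[1,0,0,1,0],[1,0,0,1,0],[1,0,0,0,0]],
  ],
)

```text
time_s: 18.42
tcp_pos: [493.6, 64.7, 41.6]
orientation: [[0.987, 0.159, -0.001], [0.159, -0.987, 0.0], [-0.001, -0.0, -1.0]]
ft_force: [0.0, -0.5, 0.8]
gripper_width: -0.004
grasp_force: 0.0
```

Request:
apply_moves(
  rows=[
    [[1,0,0,0.6,0],[1,0,0,0.6,0],[1,0,0,0,0]],
  ],
)

```text
time_s: 18.67
tcp_pos: [493.7, 64.7, 40.6]
orientation: [[0.987, 0.159, -0.0], [0.159, -0.987, -0.0], [-0.0, 0.0, -1.0]]
ft_force: [-0.2, 0.1, 0.6]
gripper_width: -0.003
grasp_force: 0.0
```

Request:
apply_moves(
  rows=[
    [[1,0,0,0.6,0],[1,0,0,0.6,0],[1,0,0,0,0]],
  ],
)

```text
time_s: 18.92
tcp_pos: [493.7, 64.7, 39.3]
orientation: [[0.987, 0.159, -0.0], [0.159, -0.987, -0.0], [-0.0, -0.0, -1.0]]
ft_force: [0.4, 0.2, -0.2]
gripper_width: -0.001
grasp_force: 0.0
```

Request:
apply_moves(
  rows=[
    [[1,0,0,0.6,0],[1,0,0,0.6,0],[1,0,0,0,0]],
  ],
)

```text
time_s: 19.17
tcp_pos: [493.8, 64.7, 39.1]
orientation: [[0.987, 0.159, -0.001], [0.159, -0.987, -0.0], [-0.001, -0.0, -1.0]]
ft_force: [-3.4, -0.4, 6.2]
gripper_width: -0.003
grasp_force: 3.2
```

Both corners are down hard, left at 39.2 and right at 37.9 mm. Now the 20 N push in the middle of the cover.

Request:
apply_moves(
  rows=[
    [[1,0,0,-6,0],[1,0,0,-6,0],[1,10,13,0,0],[1,10,13,0,0],[1,10,13,0,0],[1,10,13,0,0],[1,10,13,0,0],[1,10,13,0,0],[1,0,0,0,0],[1,0,0,0,0],[1,0,0,4,0],[1,0,0,0,0]],
  ],
)

```text
time_s: 20.17
tcp_pos: [564.3, -2.2, 45.4]
orientation: [[0.987, 0.16, -0.002], [0.16, -0.987, 0.0], [-0.002, -0.001, -1.0]]
ft_force: [-0.8, 0.5, -0.8]
gripper_width: 0.001
grasp_force: 0.0
```

Request:
apply_moves(
  rows=[
    [[1,0,0,1.5,0],[1,0,0,1.5,0],[1,0,0,0,0]],
  ],
)

```text
time_s: 20.42
tcp_pos: [564.8, -2.4, 42.8]
orientation: [[0.987, 0.16, -0.001], [0.16, -0.987, 0.0], [-0.001, -0.0, -1.0]]
ft_force: [0.5, 0.0, -0.4]
gripper_width: 0.001
grasp_force: 0.0
```

Request:
apply_moves(
  rows=[
    [[1,0,0,0.6,0],[1,0,0,0.6,0],[1,0,0,0,0]],
  ],
)

```text
time_s: 20.67
tcp_pos: [565.4, -2.8, 42.1]
orientation: [[0.987, 0.159, -0.0], [0.159, -0.987, 0.0], [-0.0, -0.0, -1.0]]
ft_force: [0.0, 0.3, 0.2]
gripper_width: 0.001
grasp_force: 0.0
```

Request:
apply_moves(
  rows=[
    [[1,0,0,0.6,0],[1,0,0,0.6,0],[1,0,0,0,0]],
  ],
)

```text
time_s: 20.92
tcp_pos: [565.4, -2.8, 40.8]
orientation: [[0.987, 0.159, -0.0], [0.159, -0.987, 0.0], [-0.0, -0.0, -1.0]]
ft_force: [0.3, -0.4, -0.1]
gripper_width: -0.0
grasp_force: 0.0
```

```bash
python3 rel.py
```

```text
t 20.92 tcp world [565.4  -2.8  40.8] in tray [-7.15  1.13 40.79] F tray [ 0.23 -0.41 -0.09] yaw 9.15 tilt [-0.0002  0.0001] w -0.0003142980876429351
```

Request:
apply_moves(
  rows=[
    [[1,0,0,0.6,0],[1,0,0,0.6,0],[1,0,0,0.6,0],[1,0,0,0.6,0],[1,0,0,0,0]],
  ],
)

```text
time_s: 21.33
tcp_pos: [565.5, -2.8, 39.1]
orientation: [[0.987, 0.159, -0.0], [0.159, -0.987, -0.0], [-0.0, -0.0, -1.0]]
ft_force: [-3.0, 0.2, 5.1]
gripper_width: -0.001
grasp_force: 2.3
```

Request:
apply_moves(
  rows=[
    [[1,0,0,0.6,0],[1,0,0,0.6,0],[1,0,0,0,0]],
  ],
)

```text
time_s: 21.58
tcp_pos: [565.5, -2.9, 39.1]
orientation: [[0.987, 0.159, -0.001], [0.159, -0.987, -0.0], [-0.001, -0.0, -1.0]]
ft_force: [-5.9, -0.4, 11.6]
gripper_width: 0.001
grasp_force: 5.9
```

```bash
python3 rel.py
```

```text
t 21.58 tcp world [565.5  -2.9  39.1] in tray [-6.99  1.07 39.06] F tray [-5.91  0.5  11.56] yaw 9.16 tilt [-0.001  -0.0001] w 0.0010630220365057184
```

Request:
apply_moves(
  rows=[
    [[1,0,0,0.6,0],[1,0,0,0.6,0],[1,0,0,0,0],[1,0,0,0,0]],
  ],
)

```text
time_s: 21.92
tcp_pos: [565.6, -2.8, 39.0]
orientation: [[0.987, 0.159, -0.002], [0.159, -0.987, -0.0], [-0.002, -0.0, -1.0]]
ft_force: [-10.2, 0.9, 17.9]
gripper_width: -0.002
grasp_force: 9.2
```

Request:
apply_moves(
  rows=[
    [[1,0,0,0,0],[1,0,0,0,0],[1,0,0,0,0],[1,0,0,0,0],[1,0,0,0,0],[1,0,0,0,0],[1,0,0,0,0],[1,0,0,0,0],[1,0,0,0,0],[1,0,0,0,0],[1,0,0,0,0],[1,0,0,0,0]],
  ],
)

```text
time_s: 22.92
tcp_pos: [565.5, -2.8, 39.0]
orientation: [[0.987, 0.159, -0.002], [0.159, -0.987, -0.0], [-0.002, -0.0, -1.0]]
ft_force: [-9.0, 1.4, 18.0]
gripper_width: -0.0
grasp_force: 9.1
```

```bash
python3 rel.py
```

```text
t 22.92 tcp world [565.5  -2.8  39. ] in tray [-6.98  1.08 39.01] F tray [-8.63  2.79 18.02] yaw 9.17 tilt [-0.0016 -0.0001] w -0.0001409957338225208
```

Held steady at about 20 N total for over a second. Now lift straight up and look.

Request:
apply_moves(
  rows=[
    [[1,0,0,-3,0],[1,0,0,-10,0],[1,0,0,-30,0],[1,0,0,-35,0],[1,0,0,-35,0],[1,-30,0,-20,0],[1,-30,10,0,0],[1,-30,20,0,0],[1,-20,30,0,0],[1,-10,35,0,0],[1,0,35,0,0],[1,0,35,0,0]],
  ],
)

```text
time_s: 23.92
tcp_pos: [472.7, -186.3, 169.7]
orientation: [[0.987, 0.159, 0.001], [0.159, -0.987, -0.001], [0.001, 0.001, -1.0]]
ft_force: [0.4, 0.5, 0.1]
gripper_width: -0.002
grasp_force: 0.0
```

Request:
apply_moves(
  rows=[
    [[1,0,35,0,0],[1,0,35,0,0],[1,0,35,0,0],[1,0,0,0,0],[1,0,0,0,0]],
  ],
)

```text
time_s: 24.33
tcp_pos: [489.7, -289.8, 169.0]
orientation: [[0.988, 0.157, -0.0], [0.157, -0.988, 0.001], [-0.0, -0.001, -1.0]]
ft_force: [-0.5, -0.2, -0.6]
gripper_width: -0.001
grasp_force: 0.0
```

Run:
```python
import rel
from h import *
snap('top','pics/t5.png'); c=snap('scene','pics/s5.png')
a=cv2.imread('pics/t5.png')[150:250,240:380]; b=cv2.imread('pics/s5.png')[170:240,270:410]
cv2.imwrite('pics/b5.png',cv2.resize(np.vstack([a,b]),None,fx=3.5,fy=3.5,interpolation=cv2.INTER_CUBIC))
```

```text
t 24.33 tcp world [ 489.7 -289.8  169. ] in tray [-127.34 -270.21  168.96] F tray [-0.49 -0.13 -0.62] yaw 9.0 tilt [-0.0003  0.0006] w -0.001489642610538464
```

View pics/b5.png

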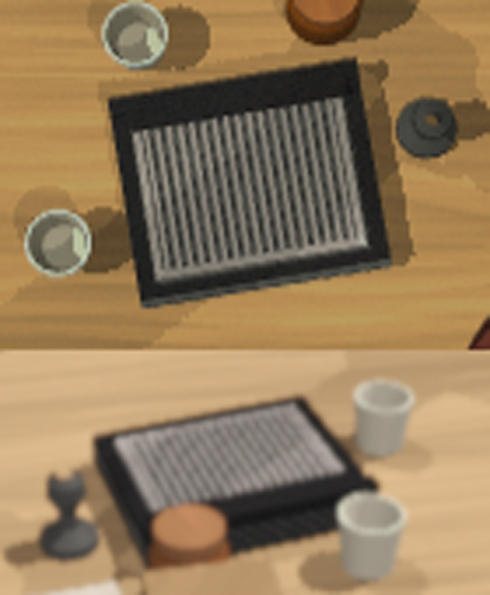

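The cover lies level inside the rim with its rear edge under the lip, and the cups, jar and tamper stand where they were. Side clearance limits any y error to ±3.5 mm and the rear wall limits x to +2 mm, so I'm handing in.

```bash
python3 -c "
from workcell import env
print(env.sign_off())"
```

```text
the job is handed in; nothing more can be done
None
```

The job is handed in, though no verdict came back: the cover's rear edge is under the lip, both front corners are pressed home (tops felt at 39.2 mm left and 37.9 mm right), a roughly 20 N push was held for just over a second, force readings on the cover peaked near 31 N, and nothing nearby appeared to have moved.

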